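Find the loose hold-down bolt and hold its cover open

ROBOT

A 7-joint arm with a two-finger parallel gripper is mounted at the origin on the work surface. World frame = base frame: x ahead of the robot, y to its left, z up, the work surface at z = 0. Lengths are in m, angles in rad, forces in N, time in s.
With the tool pointing down it reaches from about 0.35 to 0.9 m from the base axis. Payload 7.2 kg.
Tool frame: the origin (TCP) lies midway between the tips of the shut fingers; the grasp point (between the pads) lies 19 mm behind it; z points along the fingers, y is the line along which they close (so a half turn about z gives the same grasp; the last joint's range is limited). The gripper opens to 85 mm and grips with 20 to 120 N. Pads are 22 mm wide; open, the fingers measure 114 mm over their backs; the gripper's body (76 mm by 85 mm) begins 54 mm behind the grasp point. The pads swing forward as they close: fully open they stand 13 mm farther back than shut.
Start: joints at [1.227, 0.411, -0.013, 1.596, 0.006, 1.134, -0.082], TCP at [0.17, -0.601, 0.231] pointing down, gripper open.
Joint ranges: [-2.95, 2.95], [-0.29, 1.99], [-1.47, 1.44], [0.14, 2.54], [-1.03, 4.17], [0.13, 1.85], [-2.86, 2.86]. Speed limits (rad/s): [2.39, 2.39, 3.01, 3.01, 3.14, 3.14, 3.14].

INTERFACE

Orientations are given as [roll, pitch, yaw] about the fixed x, y, z axes, in that order (R = Rz(yaw) Ry(pitch) Rx(roll)).
In Python, from bench import env gives the robot as it stands.
- The arm moves only by the tool servo_tool, never from a script. Its arguments are lists of equal length, an entry for each row: "translation": the shift along the tool's x, y, z in m, a list of three; "spin": the turn about the tool's z in degrees; "fingers": the closure, from 0 (fully open) to 1 (shut). In form: {"translation": [[tx, ty, tz], ...], "spin": [spin, ...], "fingers": [fingers, ...]}. A call has 1 to 8 rows; each row shifts and turns the commanded pose from where the row before left it, along the tool's axes as they then stand; what a row does not reach is not made up. A row lasts 1/10 s, in which the tool goes at most 50 mm and 8.59 degrees, less where a joint would pass 70% of its speed; a pose out of reach is approached as far as the arm can. A call is refused whole if a number of a shift passes 0.05 or a number of a turn 8.59, either way. A call with a gripper value outside its range is refused whole. The fingers move at their own pace and stop on an object; the grip force is fixed at half the most. Time passes only in rows, so rows that do not move let the fingers close. It gives the time, the measured TCP pose, the force, the opening and the grip force at its end, in the units of the state.
- env.get_obs(): the state, without advancing time (a new reading comes with each control period).
- env.get_image(name): name is "side" or "top" or "wrist"; returns the picture (400x640x3 uint8, red, green, blue); there is no depth.
- env.calibration(name): a dict with "camera_matrix" (3x3 intrinsics, pixels), "rvec" (rotation vector, rad) and "tvec" (3), from world to camera coordinates, as OpenCV has them. Camera axes: x right, y down, z forward; pixel columns grow to the right and rows downward; lengths in m; the calibration is good to about 2 mm. A picture is of the moment at which its call begins: read the wrist's pose just before it. calibration takes no time and is no camera call; for the wrist camera it gives the pose at the moment of the call.
- env.sign_off(): hands the job in; it is judged then, once.
Trained networks look in the newest picture that a camera, given by its name, has taken for a name from the list of things; names that differ only in an ending like _2 or _b are one class to them, and where a whole thing is asked for, a point or a joint stands for the part that bears it (a point fixed in the world has none). Each returns a list of dicts, best first, with "p" (0 to 1); they miss things now and then, are a little off and sometimes report something else, mostly with a low value. They report only what shows in the picture. A call takes as long as a camera call.
- env.spot_in(query, camera): "point" ([row, column] in pixels, amid what is visible of it).
- env.masks_of(query, camera): "region" (400x640 bool, what is visible of it) and "point" ([row, column] in pixels, amid what is visible of it).
The state is a dict: "clock": time; "joint_pos": joint angles; "dq": joint speeds; "joint_torque": joint torques, N m; "ee_pos": TCP position; "eef_rot": TCP orientation; "force": force on the tool from outside, world axes, zero at the start; "wrist_torque": the same for the moment, N m; "width": opening from 0.0 (shut) to 1.0 (fully open); "finger_force": force on a finger pad.
Only numpy, scipy, OpenCV 4.12 (cv2) and the standard library are available. Lean on these libraries where they do the work, as an engineer would, in place of code of your own. Each camera call takes 0.05 s, during which the arm holds its last target. There are 200 camera calls.

TASK

One of the three hold-down bolts of the wire-coiling jig has come loose: tap the bolt heads from above until you find the one that gives, pushing it all the way down (it stays down). Then lift the hinged cover of that bolt by its tab, a good 45 degrees open, and finish while still holding it there with the gripper, so that a colleague can get at the bolt. Leave the other two covers shut and the things lying about undisturbed.

Things in the scene. Friction and masses are not known exactly. Their poses are not given: they have to be found in the camera images.
- jig: wire-coiling jig fixed to the bench: aluminium plate 240 x 330 x 30 mm (x, y, z), turned up to 20 degrees either way; origin at the centre of its underside; x points from the covers' free ends to the hinges and the coiler head behind, y along the row of bolts, z up. Bolts at x -30, y 100 (bolt_0), 0 (bolt_1), -100 mm (bolt_2). Behind the hinges (x over 50 mm) stand things up to 85 mm high
- bolt_0 (a joint): how far bolt 0 has sunk, 0 to 0.008 m; all read 0 at first. A tight bolt does not give (under 1.5 mm at 20 N); the one loose bolt sinks the full 8 mm under a push of about 4 N on its head and stays down. Which one is loose changes each time and cannot be seen before pushing
- bolt_0_top (a point): centre of the top of that bolt's dark hexagonal head, 20 mm across, 56 mm above the bench and 15.5 mm above its cover's plate (7.5 mm when sunk); the head stands up through a slot in the cover
- cap_0 (a joint): opening angle of the hinged steel cover around bolt 0: 0 lies shut (level), up to 1.3 rad; the free end rises. 140 g, nearly frictionless hinge: it falls shut when let go
- cap_0_tab (a point): grip point of that cover's upright dark tab, 22 mm long (jig x), 12 mm thick (jig y), 34 mm tall, on the free end of the 48 mm wide, 5 mm thick, 125 mm long cover plate; the point lies on the tab's mid-plane, 12 mm below its top, 22 mm above the plate, 62 mm above the bench when shut; 112 mm from the hinge towards the free end and 24.5 mm above it
- cap_0_hinge (a point): middle of that cover's hinge line, which is level and runs along the jig's y axis, 37.5 mm above the bench, 60 mm behind the bolt
- bolt_1 (a joint): how far bolt 1 has sunk, 0 to 0.008 m; all read 0 at first. A tight bolt does not give (under 1.5 mm at 20 N); the one loose bolt sinks the full 8 mm under a push of about 4 N on its head and stays down. Which one is loose changes each time and cannot be seen before pushing
- bolt_1_top (a point): centre of the top of that bolt's dark hexagonal head, 20 mm across, 56 mm above the bench and 15.5 mm above its cover's plate (7.5 mm when sunk); the head stands up through a slot in the cover
- cap_1 (a joint): opening angle of the hinged steel cover around bolt 1: 0 lies shut (level), up to 1.3 rad; the free end rises. 140 g, nearly frictionless hinge: it falls shut when let go
- cap_1_tab (a point): grip point of that cover's upright dark tab, 22 mm long (jig x), 12 mm thick (jig y), 34 mm tall, on the free end of the 48 mm wide, 5 mm thick, 125 mm long cover plate; the point lies on the tab's mid-plane, 12 mm below its top, 22 mm above the plate, 62 mm above the bench when shut; 112 mm from the hinge towards the free end and 24.5 mm above it
- cap_1_hinge (a point): middle of that cover's hinge line, which is level and runs along the jig's y axis, 37.5 mm above the bench, 60 mm behind the bolt
- bolt_2 (a joint): how far bolt 2 has sunk, 0 to 0.008 m; all read 0 at first. A tight bolt does not give (under 1.5 mm at 20 N); the one loose bolt sinks the full 8 mm under a push of about 4 N on its head and stays down. Which one is loose changes each time and cannot be seen before pushing
- bolt_2_top (a point): centre of the top of that bolt's dark hexagonal head, 20 mm across, 56 mm above the bench and 15.5 mm above its cover's plate (7.5 mm when sunk); the head stands up through a slot in the cover
- cap_2 (a joint): opening angle of the hinged steel cover around bolt 2: 0 lies shut (level), up to 1.3 rad; the free end rises. 140 g, nearly frictionless hinge: it falls shut when let go
- cap_2_tab (a point): grip point of that cover's upright dark tab, 22 mm long (jig x), 12 mm thick (jig y), 34 mm tall, on the free end of the 48 mm wide, 5 mm thick, 125 mm long cover plate; the point lies on the tab's mid-plane, 12 mm below its top, 22 mm above the plate, 62 mm above the bench when shut; 112 mm from the hinge towards the free end and 24.5 mm above it
- cap_2_hinge (a point): middle of that cover's hinge line, which is level and runs along the jig's y axis, 37.5 mm above the bench, 60 mm behind the bolt
- spool_jig: small white spool of copper wire, 40 mm across, 35 mm high, standing on the jig's back deck; origin under its centre. A bystander
- jar: small green glass bead jar with metal lid, 34 mm across, 45 mm high, on the jig's back deck; origin under its centre. A bystander
- nut: spare steel ring nut, 22 mm across, 8 mm high, lying on the jig between two covers; origin under its centre. A bystander
- spool_table: white spool of steel wire, 60 mm across, 70 mm high, on the bench; origin under its centre. A bystander
- pliers_left: red-handled pliers, 140 mm long, 14 mm high, lying on the bench; origin near the pivot. A bystander
- pliers_right: orange-handled pliers, 140 mm long, 14 mm high, lying on the bench; origin near the pivot. A bystander
- driver: screwdriver 150 mm long lying on the bench. A bystander

How it is judged:
By the outcome, as a careful person would: the job done as asked, in the order asked, and still so for the second after the job is handed in, while the arm keeps its last pose, push and grip.
It also fails if it takes over 45 s, if anything falls off the work surface, if the arm or the gripper's body presses on something with over 40 N, if the wrist force passes 120 N, or if a joint passes its speed limit or range.

## Working session

There is one attempt and no reset: what is moved stays moved. The work goes in short steps, Python scripts to look and compute and a tool call to move; the robot and the scene stay as the last step left them, time stands still between calls to the robot, and variables do not carry over. Pictures are saved under pics/ and viewed, at most 10 in all, crops included, and the job is handed in when it is done.

Besides the shell and the picture viewer there is one more tool, called after "Request:" as name([rows], argument=value, ...), one row to a line, values as JSON. servo_tool: Moves the arm, as the interface text tells. Its arguments: {"type":"object","properties":{"translation":{"type":"array"},"spin":{"type":"array"},"fingers":{"type":"array"}},"required":["translation","spin","fingers"]}

```bash
mkdir -p pics; cat > h.py <<'E'
import numpy as np, cv2
from bench import env
def cal(c):
    k=env.calibration(c); R=cv2.Rodrigues(np.array(k["rvec"],float))[0]
    return np.array(k["camera_matrix"],float),R,np.array(k["tvec"],float).ravel()
def ray(c,rc,z,k=None):
    K,R,t=k or cal(c); d=R.T@np.linalg.inv(K)@np.array([rc[1],rc[0],1.]); o=-R.T@t
    return o+d*(z-o[2])/d[2]
def proj(c,P,k=None):
    K,R,t=k or cal(c); q=K@(R@np.asarray(P,float)+t); return q[1]/q[2],q[0]/q[2]
def shot(c,f):
    im=env.get_image(c); cv2.imwrite(f,im[:,:,::-1]); return im
E
python3 - <<'E'
from h import *
o=env.get_obs(); print({k:np.round(v,3) for k,v in o.items()})
a=shot("top","pics/top0.png")
for q,z in [("bolt_0_top",.056),("cap_0_tab",.062),("cap_0_hinge",.0375)]:
    for d in env.spot_in(q,"top"): print(q,round(d["p"],2),np.round(d["point"],1),np.round(ray("top",d["point"],z),4))
b=shot("side","pics/side0.png")
K,R,t=cal("top");print(-R.T@t)
E
```

```text
{'clock': np.float64(0.0), 'joint_pos': array([ 1.227,  0.412, -0.013,  1.597,  0.006,  1.134, -0.082]), 'dq': array([ 0.   ,  0.001, -0.   ,  0.001,  0.001, -0.001, -0.001]), 'joint_torque': array([-0.0000e+00, -6.0062e+01,  6.8200e-01, -2.9941e+01,  1.4000e-02,
        1.1000e-02,  0.0000e+00]), 'ee_pos': array([ 0.17 , -0.601,  0.23 ]), 'eef_rot': array([-3.14 ,  0.   ,  0.276]), 'force': array([-0.245,  0.172,  0.617]), 'wrist_torque': array([-0.037,  0.04 , -0.014]), 'finger_force': np.float64(0.0), 'width': np.float64(0.996)}
bolt_0_top 0.52 [195.5 291.5] [0.5347 0.0625 0.056 ]
cap_0_tab 0.78 [211.1 259.7] [0.4885 0.1558 0.062 ]
cap_0_hinge 0.94 [207.1 260.1] [0.5034 0.158  0.0375]
cap_0_hinge 0.66 [204.  292.5] [0.5115 0.0606 0.0375]
[ 0.35056548 -0.00268398  1.24192089]
```

View pics/top0.png

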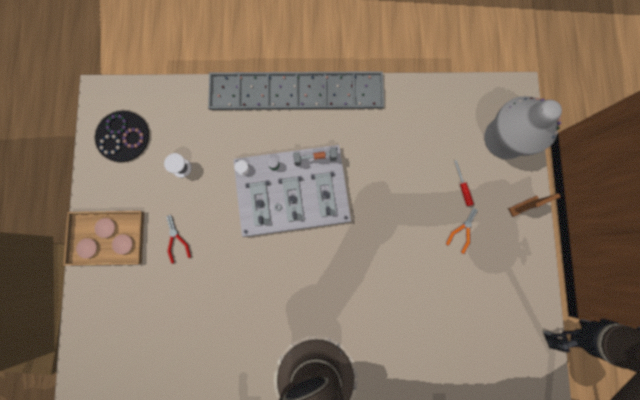

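View pics/side0.png

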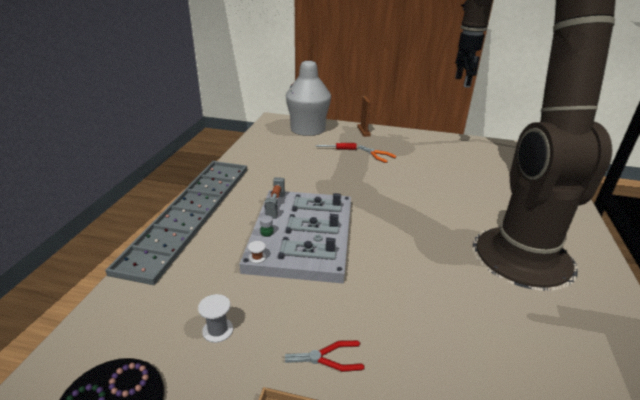

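The top view shows the jig at about cols 235–352, rows 148–236, yawed roughly +7°. The hinges and coiler are on the far side, and the three tabs are at about (219,260), (213,296) and (207,330). The side view agrees. The way there is clear at z 0.23, so I'm moving in.

Request:
servo_tool([
  [0.0325,-0.0355,0],
  [0.0325,-0.0355,0],
  [0.0325,-0.0355,0],
  [0.0325,-0.0355,0],
  [0.0325,-0.0355,0],
  [0.0325,-0.0355,0],
  [0.0325,-0.0355,0],
  [0.0325,-0.0355,0],
], spin=[0,0,0,0,0,0,0,0], fingers=[0,0,0,0,0,0,0,0])

```text
clock: 1.05
ee_pos: [0.3435, -0.2555, 0.2315]
eef_rot: [3.141, -0.0, 0.276]
force: [1.7, -0.9, 0.1]
width: 1.004
finger_force: 0.0
```

Request:
servo_tool([
  [0.0325,-0.0355,-0.01],
  [0.0325,-0.0355,-0.01],
  [0.0325,-0.0355,-0.01],
  [0.0325,-0.0355,-0.01],
  [0.03,-0.034,-0.01],
  [0.02,-0.02,0],
  [0,0,0],
  [0,0,0],
], spin=[0,0,0,0,0,4,4,0], fingers=[0.5,1,1,1,1,1,1,1])

```text
clock: 1.85
ee_pos: [0.4629, -0.0188, 0.2812]
eef_rot: [-3.141, 0.0, 0.137]
force: [-0.3, 0.8, -0.1]
width: 0.001
finger_force: 0.0
```

```bash
python3 - <<'E'
from h import *
o=env.get_obs(); print(o["clock"],np.round(o["ee_pos"],4),np.round(o["eef_rot"],4),np.round(o["force"],2))
k=cal("wrist"); shot("wrist","pics/w0.png")
for q,z in [("bolt_0_top",.056),("cap_0_tab",.074),("cap_0_hinge",.0375)]:
    for d in env.spot_in(q,"wrist"): print(q,round(d["p"],2),np.round(d["point"],1),np.round(ray("wrist",d["point"],z,k),4))
E
```

```text
1.85 [ 0.4629 -0.0188  0.2812] [-3.1414e+00  2.0000e-04  1.3720e-01] [-0.33  0.77 -0.08]
bolt_0_top 0.67 [ 96.4 162. ] [0.5161 0.1585 0.056 ]
cap_0_tab 0.55 [ 92.5 178.1] [0.5232 0.1343 0.074 ]
cap_0_hinge 0.92 [ 90.3 178.7] [0.524  0.1485 0.0375]
```

View pics/w0.png

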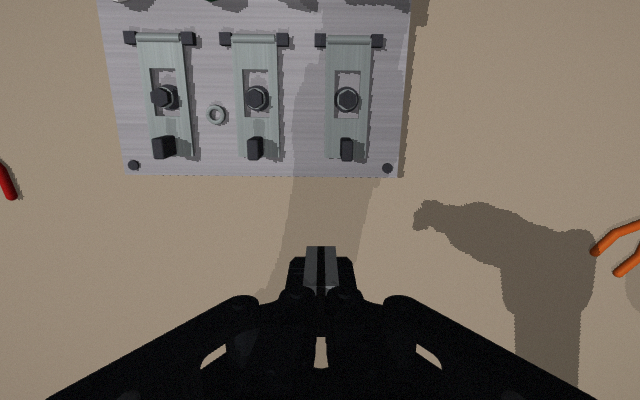

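The wrist view shows all three covers, with bolt heads near (97,170), (98,258) and (99,347) as row,col, and tabs near (147,163), (148,255) and (149,346). Plate corners are at about (177,125) and (178,403). I'll enlarge it to read exact pixels.

```bash
python3 - <<'E'
import cv2
a=cv2.imread("pics/w0.png")[20:190,95:415]
cv2.imwrite("pics/w0c.png",cv2.resize(a,None,fx=2.5,fy=2.5,interpolation=cv2.INTER_CUBIC))
E
```

```text
(no output)
```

View pics/w0c.png

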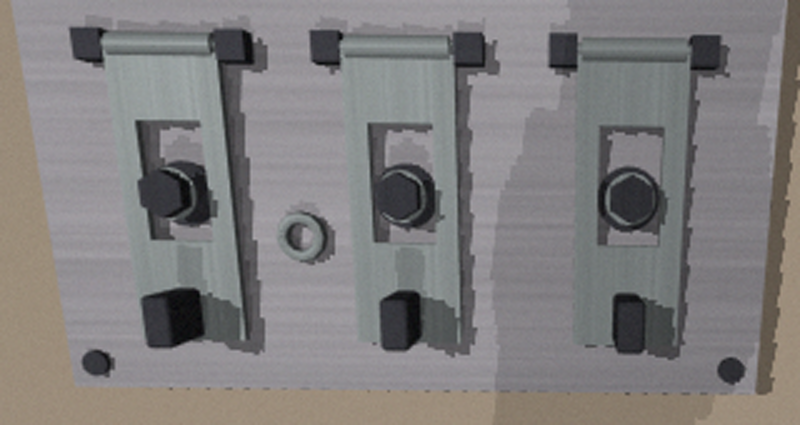

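Crop readings: hex tops at (193,164), (198,402) and (200,632), front plate corners at (385,78) and (393,758), and hinge barrels at (43,158), (46,396) and (49,635). I'll fit the jig pose to these.

```bash
python3 - <<'E'
from h import *
from scipy.optimize import least_squares
k=cal("wrist")
obs=[((193,164),(-30,100,56)),((198,402),(-30,0,56)),((200,632),(-30,-100,56)),
((385,78),(-120,165,30)),((393,758),(-120,-165,30)),((43,158),(30,100,40)),((46,396),(30,0,40)),((49,635),(30,-100,40))]
px=np.array([(20+a/2.5,95+b/2.5) for (a,b),_ in obs]); P=np.array([p for _,p in obs])/1000
def J(p,Q):
    c,s=np.cos(p[2]),np.sin(p[2]); return Q@np.array([[c,s,0],[-s,c,0],[0,0,1]])+[p[0],p[1],0]
f=lambda p:(np.array([proj("wrist",q,k) for q in J(p,P)])-px).ravel()
r=least_squares(f,[.52,.06,.13]); print(r.x,np.degrees(r.x[2])); print(np.round(f(r.x).reshape(-1,2),1))
np.save("jig.npy",r.x)
for i in range(3):
    y=.1-.1*i; b,t=J(r.x,np.array([[-.03,y,.056],[-.082,y,.062]])); print(i,b.round(4),t.round(4))
    print(" ray bolt",ray("wrist",px[i],.056,k).round(4))
E
```

```text
[0.55690315 0.06369709 0.12666126] 7.257155847526465
[[ 0.2 -0.9]
 [-0.8 -1.5]
 [-0.6  0.9]
 [ 0.6 -0.3]
 [ 0.  -0.4]
 [ 0.4  0.9]
 [ 0.3  0.9]
 [ 0.1  0.4]]
0 [0.5145 0.1591 0.056 ] [0.4629 0.1525 0.062 ]
 ray bolt [0.5149 0.1581 0.056 ]
1 [0.5271 0.0599 0.056 ] [0.4756 0.0533 0.062 ]
 ray bolt [0.5266 0.0582 0.056 ]
2 [ 0.5398 -0.0393  0.056 ] [ 0.4882 -0.0459  0.062 ]
 ray bolt [ 0.539  -0.0385  0.056 ]
```

Residuals are within 1.5 px, about 1.6 mm. I'll tap bolt_2 first.

Request:
servo_tool([
  [0.037,0.015,0.03],
  [0.0365,0.0145,0.03],
  [0,0,0.045],
  [0,0,0.045],
  [0,0,0.045],
  [0,0,0.02],
  [0,0,0],
  [0,0,0],
], spin=[0.6,0,0,0,0,0,0,0], fingers=[1,1,1,1,1,1,1,1])

```text
clock: 2.85
ee_pos: [0.5398, -0.0398, 0.0668]
eef_rot: [-3.142, -0.0, 0.125]
force: [0.4, 0.5, 1.2]
width: 0.002
finger_force: 0.0
```

Request:
servo_tool([
  [0,0,0.005],
  [0,0,0.003],
  [0,0,0.002],
  [0,0,0.001],
  [0,0,0.001],
  [0,0,0],
], spin=[0,0,0,0,0,0], fingers=[1,1,1,1,1,1])

```text
clock: 3.45
ee_pos: [0.5399, -0.0395, 0.0555]
eef_rot: [3.141, -0.001, 0.126]
force: [-3.4, -0.2, 10.9]
width: -0.0
finger_force: 5.5
```

Request:
servo_tool([
  [0,0,0.0007],
  [0,0,0],
], spin=[0,0], fingers=[1,1])

```text
clock: 3.65
ee_pos: [0.5399, -0.0395, 0.0554]
eef_rot: [3.14, -0.001, 0.126]
force: [-6.0, -0.9, 17.7]
width: -0.002
finger_force: 8.7
```

bolt_2 is tight: 17.7 N with no give. Next is bolt_1.

Request:
servo_tool([
  [0,0,-0.02],
  [0,-0.0495,0],
  [0,-0.0495,0],
  [0,0,0.008],
  [0,0,0.004],
  [0,0,0.003],
  [0,0,0.004],
  [0,0,0],
], spin=[0,0,0,0,0,0,0,0], fingers=[1,1,1,1,1,1,1,1])

```text
clock: 4.45
ee_pos: [0.5272, 0.0575, 0.0541]
eef_rot: [3.141, 0.001, 0.124]
force: [0.7, 0.4, 0.0]
width: -0.001
finger_force: 0.0
```

Request:
servo_tool([
  [0,0,0.001],
  [0,0,0.001],
  [0,0,0],
], spin=[0,0,0], fingers=[1,1,1])

```text
clock: 4.75
ee_pos: [0.5273, 0.0584, 0.0526]
eef_rot: [3.141, -0.0, 0.125]
force: [-0.5, 0.1, 0.6]
width: -0.002
finger_force: 0.0
```

It's past head height without resistance, so bolt_1 seems to give. I'll push to the bottom.

Request:
servo_tool([
  [0,0,0.0015],
  [0,0,0.0015],
  [0,0,0.001],
  [0,0,0.001],
  [0,0,0],
], spin=[0,0,0,0,0], fingers=[1,1,1,1,1])

```text
clock: 5.25
ee_pos: [0.5273, 0.0587, 0.0481]
eef_rot: [3.141, -0.0, 0.126]
force: [-1.0, -1.8, 8.9]
width: 0.001
finger_force: 4.0
```

Request:
servo_tool([
  [0,0,0.0007],
  [0,0,0],
], spin=[0,0], fingers=[1,1])

```text
clock: 5.45
ee_pos: [0.5273, 0.0588, 0.048]
eef_rot: [3.141, -0.001, 0.126]
force: [-4.6, -2.9, 15.3]
width: -0.001
finger_force: 7.6
```

bolt_1 bottomed at 48 mm, so it has sunk the full 8 mm. I'll rise, open, back off and check the tab from near.

Request:
servo_tool([
  [0,0,-0.03],
  [0,0,-0.048],
  [-0.03,0,-0.03],
  [-0.03,0,-0.015],
  [-0.027,0,0],
  [0,0,0],
  [0,0,0],
  [0,0,0],
], spin=[0,0,0,0,0,0,0,0], fingers=[1,1,0.3,0.3,0.3,0.3,0.3,0.3])

```text
clock: 6.25
ee_pos: [0.4416, 0.0483, 0.1698]
eef_rot: [-3.141, -0.001, 0.126]
force: [-0.6, -1.0, 0.8]
width: 0.7
finger_force: 0.0
```

```bash
python3 - <<'E'
from h import *
o=env.get_obs(); print(o["clock"],np.round(o["ee_pos"],4),np.round(o["eef_rot"],4),o["width"])
k=cal("wrist"); im=shot("wrist","pics/w1.png")
for d in env.masks_of("cap_1_tab","wrist"): print(round(d["p"],2),np.round(d["point"],1))
p=np.load("jig.npy"); c,s=np.cos(p[2]),np.sin(p[2])
W=lambda x,y,z:[p[0]+c*x-s*y,p[1]+s*x+c*y,z]
for i in range(3):
    for x,y,z in [(-.03,0,.056 if i!=1 else .048)]+[(-.082+a,b,.074) for a in(-.011,.011) for b in(-.006,.006)]:
        r,q=proj("wrist",W(x,y+.1-.1*i,z),k); print(i,round(r),round(q)); cv2.circle(im,(int(round(q)),int(round(r))),2,(255,0,0),-1)
cv2.imwrite("pics/w1m.png",im[:,:,::-1])
E
```

```text
6.25 [0.4416 0.0483 0.1698] [-3.1411e+00 -6.0000e-04  1.2590e-01] 0.7003681420366888
0.73 [ 87.2 299.7]
0 83 183
0 173 192
0 173 176
0 143 189
0 143 172
1 83 321
1 173 329
1 173 312
1 142 329
1 143 312
2 83 458
2 173 465
2 173 449
2 142 469
2 142 452
```

View pics/w1m.png

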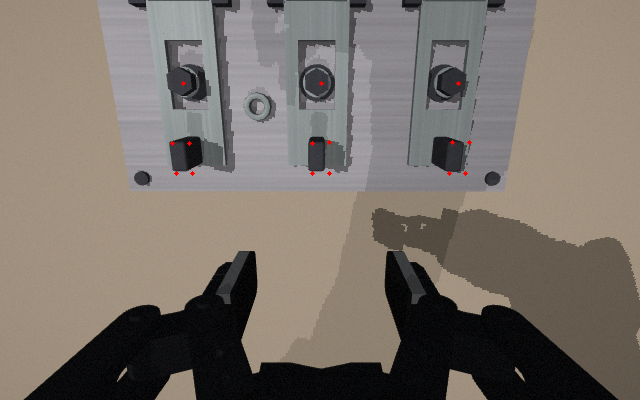

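The picture shows bolt_1's head visibly sunk. Its tab top is centred near (154,316), which is 4 px left and 3 px above the prediction at (158,320), or about 2–3 mm. I'll correct for that and descend with the fingers partly open.

Request:
servo_tool([
  [0.02,-0.0025,0.03],
  [0.016,0,0.03],
  [0,0,0.035],
  [0,0,0.02],
  [0,0,0.01],
  [0,0,0],
], spin=[0,0,0,0,0,0], fingers=[0.6,0.6,0.6,0.6,0.6,0.6])

```text
clock: 6.95
ee_pos: [0.4756, 0.0552, 0.0435]
eef_rot: [-3.141, 0.003, 0.126]
force: [-0.1, -0.3, 0.3]
width: 0.398
finger_force: 0.0
```

```bash
python3 - <<'E'
from h import *
o=env.get_obs(); print(o["clock"],np.round(o["ee_pos"],4),np.round(o["force"],1),o["width"])
shot("wrist","pics/w2.png")
E
```

```text
6.95 [0.4756 0.0552 0.0435] [-0.1 -0.3  0.3] 0.3975996981176838
```

View pics/w2.png

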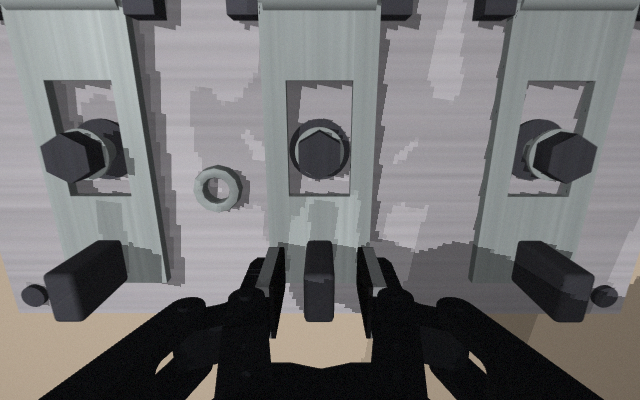

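The tab (cols 304–334) sits centred between the pads (284–357). I'll raise 3 mm for plate clearance and close.

Request:
servo_tool([
  [0.001,0,-0.003],
  [0,0,0],
  [0,0,0],
  [0,0,0],
  [0,0,0],
], spin=[0,0,0,0,0], fingers=[1,1,1,1,1])

```text
clock: 7.5
ee_pos: [0.4784, 0.0561, 0.0496]
eef_rot: [-3.141, -0.003, 0.126]
force: [-2.5, 3.0, 7.5]
width: 0.127
finger_force: 61.3
```

```bash
python3 - <<'E'
from h import *
o=env.get_obs(); e=o["ee_pos"]; print(o["clock"],np.round(e,4),np.round(o["force"],1),o["width"],o["finger_force"])
# grasp on cover in jig-plane coords relative to hinge: x toward free end -, use actual TCP z + 19 mm
p=np.load("jig.npy"); c,s=np.cos(p[2]),np.sin(p[2])
jx=c*(e[0]-p[0])+s*(e[1]-p[1]); print("jig x",jx)
a=np.array([-.112,e[2]+.019-.0375]); prev=a
for th in range(6,61,6):
    t=np.radians(th); q=np.array([a[0]*np.cos(t)+a[1]*np.sin(t),-a[0]*np.sin(t)+a[1]*np.cos(t)])
    print(th,np.round(q-prev,4),np.round(q-a,4)); prev=q
E
```

```text
7.5 [0.4784 0.0561 0.0496] [-2.5  3.   7.5] 0.12697488446059724 61.33785367012024
jig x -0.07887676165980045
6 [0.0039 0.0115] [0.0039 0.0115]
12 [0.005  0.0111] [0.0089 0.0226]
18 [0.0062 0.0105] [0.0151 0.0331]
24 [0.0072 0.0098] [0.0223 0.0429]
30 [0.0082 0.009 ] [0.0305 0.0518]
36 [0.0091 0.0081] [0.0397 0.0599]
42 [0.0099 0.0071] [0.0496 0.067 ]
48 [0.0106 0.006 ] [0.0602 0.0729]
54 [0.0112 0.0048] [0.0713 0.0778]
60 [0.0116 0.0037] [0.0829 0.0815]
```

Gripped at 61 N with the tab's width between the pads. Now I'll follow the arc about the hinge in small steps.

Request:
servo_tool([
  [0.0018,0,-0.0058],
  [0.0021,0,-0.0057],
  [0.0024,0,-0.0056],
  [0.0026,0,-0.0055],
  [0.003,0,-0.0053],
  [0.0032,0,-0.0052],
  [0.0035,0,-0.005],
  [0.0037,0,-0.0048],
], spin=[0,0,0,0,0,0,0,0], fingers=[1,1,1,1,1,1,1,1])

```text
clock: 8.3
ee_pos: [0.4991, 0.0587, 0.0911]
eef_rot: [-3.14, 0.0, 0.126]
force: [2.3, 5.2, -8.8]
width: 0.126
finger_force: 58.3
```

Request:
servo_tool([
  [0.004,0,-0.0046],
  [0.0042,0,-0.0044],
  [0.0045,0,-0.0042],
  [0.0046,0,-0.0039],
  [0.0049,0,-0.0037],
  [0.005,0,-0.0034],
  [0.0052,0,-0.0031],
  [0.0054,0,-0.0029],
], spin=[0,0,0,0,0,0,0,0], fingers=[1,1,1,1,1,1,1,1])

```text
clock: 9.1
ee_pos: [0.535, 0.0633, 0.1207]
eef_rot: [-3.141, 0.004, 0.126]
force: [-3.5, 4.5, -5.8]
width: 0.125
finger_force: 58.4
```

Request:
servo_tool([
  [0.0055,0,-0.0025],
  [0.0057,0,-0.0023],
  [0.0057,0,-0.002],
  [0.0059,0,-0.0017],
  [0,0,0],
  [0,0,0],
], spin=[0,0,0,0,0,0], fingers=[1,1,1,1,1,1])

```text
clock: 9.7
ee_pos: [0.558, 0.0662, 0.1295]
eef_rot: [-3.141, 0.003, 0.126]
force: [-3.5, 4.5, -3.9]
width: 0.126
finger_force: 58.6
```

```bash
python3 - <<'E'
from h import *
o=env.get_obs(); print(o["clock"],np.round(o["ee_pos"],4),np.round(o["force"],1),o["width"],o["finger_force"])
a=shot("wrist","pics/w3.png"); b=shot("side","pics/s3.png")
b=cv2.resize(b[150:300,200:400],None,fx=3,fy=3,interpolation=cv2.INTER_CUBIC)
a=cv2.resize(a,(320,200)); a=np.vstack([a,np.zeros((250,320,3),np.uint8)])
cv2.imwrite("pics/c3.png",np.hstack([b[:,:480],a])[:,:,::-1])
E
```

```text
9.7 [0.558  0.0662 0.1295] [-3.5  4.5 -3.9] 0.1259529482043021 58.61796677112579
```

View pics/c3.png

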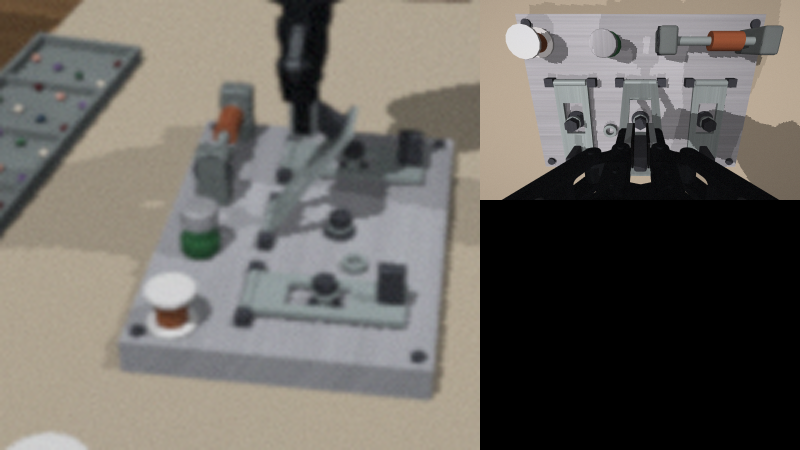

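The composite shows cover 1 standing open at about 58° (TCP moved 80 mm forward and 80 mm up, as the arc predicts) and held in the gripper. The sunk bolt is exposed, and the other covers, nut, spool and jar are in place. Handing in.

```bash
python3 -c "
from bench import env
print(env.sign_off())"
```

```text
the job is handed in; nothing more can be done
None
```

bolt_1 was the loose one: I pushed it down the full 8 mm and handed in with its cover held open at about 58° in the gripper; bolt_2 was tight, bolt_0 wasn't tapped, and the other covers and the things on the jig looked undisturbed in the last pictures.

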